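# Pack the picnic seasoning case and click it shut

### The arm

A 6-joint arm with a two-finger parallel gripper is mounted at the origin on a cart in front of the work surface, level with it; the furniture and walls round the work are solid. World frame = base frame: x ahead of the robot, y to its left, z up, the work surface at z = 0. Lengths are in m, angles in rad, forces in N, time in s.
With the tool pointing down it reaches from about 0.35 to 0.875 m from the base axis. Payload 4.2 kg.
Tool frame: the origin (TCP) lies on the front face of the gripper's body, between the roots of the fingers; the fingertips stand 73 mm ahead of it and the grasp point (between the pads) lies 54 mm ahead of it (env.grip_point_offset is the distance from the TCP to the grasp point, in m); z points along the fingers, y is the line along which they close (so a half turn about z gives the same grasp; the last joint's range is limited). The gripper opens to 85 mm and grips with 20 to 120 N. Pads are 22 mm wide; open, the fingers measure 114 mm over their backs; the gripper's body (76 mm by 85 mm) begins 54 mm behind the grasp point. The pads swing forward as they close: fully open they stand 13 mm farther back than shut.
Start: joints at [1.44, 0.385, 0.008, 0, -1.194, -0.259], TCP at [0.237, 0.578, 0.304] pointing down, gripper open.
Joint ranges: [-3.14, 3.14], [-1.21, 2.06], [-1.07, 1.41], [-3.16, 2.05], [-2.99, -0.16], [-3.1, 3.1]. Speed limits (rad/s): [2.79, 2.79, 3.14, 3.14, 3.14, 3.14].

### API

Orientations are given as a 3x3 rotation matrix whose columns are the frame's x, y, z axes.
In Python, from cell import telemetry, camera, env, spotter gives the robot as it stands.
- The arm moves only by the shell command python3 -m jog 'ROWS' [FORCE]. ROWS is JSON, a list of rows, each a list of 5 numbers: the shift along the tool's x, y, z scaled (see below), then the turn about the tool's z scaled (see below), then the opening, from -1 (shut) to 1 (fully open). A call has 1 to 10 rows; each row shifts and turns the commanded pose from where the row before left it, along the tool's axes as they then stand; what a row does not reach is not made up. The controller multiplies each number of a shift by 750 mm and each number of a turn by 180 degrees. A row lasts 1/10 s, in which the tool goes at most 50 mm and 8.59 degrees, less where a joint would pass 70% of its speed; a pose out of reach is approached as far as the arm can. A call with a number of a shift or a turn outside -1 to 1 is refused whole. A call with a gripper value outside its range is refused whole. The fingers move at their own pace and stop on an object; FORCE is the grip in N (left out, the last holds). Time passes only in rows, so rows that do not move let the fingers close. It gives the time, the measured TCP pose, the force, the opening and the grip force at its end, in the units of the state.
- telemetry.get_obs(): the state, without advancing time (a new reading comes with each control period).
- camera(name): name is "side" or "top"; returns a dict with "image" (420x560x3 uint8, red, green, blue), "z_map" (420x560 float32, m along the optical axis (not along the pixel's ray), 0 where there is no reading), "fx", "fy", "cx", "cy" (pixels), "k1" (the pictures are not rectified: a ray, as slopes to the right and down, at radius r is drawn at 1 + k1 r^2 times it, then the intrinsics apply), "rvec" (rotation vector, rad) and "tvec" (3), from world to camera coordinates, as OpenCV has them. Camera axes: x right, y down, z forward; pixel columns grow to the right and rows downward; lengths in m; the calibration is good to about 2 mm. A picture is of the moment at which its call begins.
- env.finish_job(): hands the job in; it is judged then, once.
Trained networks look in a picture, given as the dict that the camera call returned (one of the last four; its "shot" number tells which), for a name from the list of things; names that differ only in an ending like _2 or _b are one class to them, and where a whole thing is asked for, a point or a joint stands for the part that bears it (a point fixed in the world has none). Each returns a list of dicts, best first, with "score" (0 to 1); they miss things now and then, are a little off and sometimes report something else, mostly with a low value. They report only what shows in the picture. A call takes as long as a camera call.
- spotter.spot_in(picture, name): "box" ([left, top, right, bottom] in pixels, round what is visible of it).
- spotter.trace(picture, name): "mask" (420x560 bool, what is visible of it) and "box" ([left, top, right, bottom] in pixels, round what is visible of it).
The state is a dict: "time_s": time; "joint_positions": joint angles; "dq": joint speeds; "joint_efforts": joint torques, N m; "ee_pos": TCP position; "eef_rot": TCP orientation; "ft_force": force on the tool from outside, world axes, zero at the start; "ft_torque": the same for the moment, N m; "gripper_width": opening from 0.0 (shut) to 1.0 (fully open); "grip_force": force on a finger pad.
Only numpy, scipy, OpenCV 4.12 (cv2) and the standard library are available. Lean on these libraries where they do the work, as an engineer would, in place of code of your own. Each camera call takes 0.05 s, during which the arm holds its last target. There are 200 camera calls.

### The job

Pack the seasoning case for the picnic: move the garlic bulbs left in its cups to the white bowl and stand every round-bottomed pot from the top of the bread box upright in a cup of its own, seated fully home. When all are in, swing the lid over and press its free edge down past the spring catch until it clicks and stays shut by itself; leave the salt shaker, the clothes peg and the teaspoon where they are.

Things in the scene. Friction and masses are not known exactly. Their poses are not given: they have to be found in the camera images.
- case: Grey square carry case fixed, 146 x 146 mm, on a wooden plinth; tray walls up to 128 mm, floor between the cups 122 mm above the counter; origin on the counter under its centre, x towards the hinge side, -x the catch side, z up. Four white cups on a 68 mm square grid, 51 mm across outside.. The steel catch amid the -x wall reaches 90 mm out from the centre and 132 mm up.
- cup1 (a point): Cup 1 of the case: centre of its rim, 135 mm above the counter, at (-34, -34) mm in the case's x, y. A 45-degree conical hollow, 44 mm across at the rim. A seated pot stands upright with its foot 10 mm below this point. Empty or holding a garlic bulb at first.
- cup2 (a point): Cup 2 of the case: centre of its rim, 135 mm above the counter, at (-34, 34) mm in the case's x, y. A 45-degree conical hollow, 44 mm across at the rim. A seated pot stands upright with its foot 10 mm below this point. Empty or holding a garlic bulb at first.
- cup3 (a point): Cup 3 of the case: centre of its rim, 135 mm above the counter, at (34, -34) mm in the case's x, y. A 45-degree conical hollow, 44 mm across at the rim. A seated pot stands upright with its foot 10 mm below this point. Empty or holding a garlic bulb at first.
- cup4 (a point): Cup 4 of the case: centre of its rim, 135 mm above the counter, at (34, 34) mm in the case's x, y. A 45-degree conical hollow, 44 mm across at the rim. A seated pot stands upright with its foot 10 mm below this point. Empty or holding a garlic bulb at first.
- case_lid (a joint): Angle of the deep white lid (shell 146 x 146 mm, 65 mm deep, walls 3.5 mm), hinged at the case's +x side: 0 shut, 1.8 wide open as at the start, stop at 1.9. The stiff hinge holds it open; from shut, a spring lifts it to about 0.6 unless caught. Pushing it over takes about 3 N at its free edge; the catch resists from 0.09 rad (8 to 12 N) and snaps over under 0.03, where it stays.
- lid_edge (a point): Point on the lid's outer flat face, 10 mm in from the middle of its free edge (the edge over the catch). Shut, it lies 194 mm above the counter, on the case's x axis at x = -63 mm, and is where to press down. Moves with the lid.
- lid_hinge (a point): Middle of the hinge line, 129 mm above the counter, at case x = +73 mm; the hinge line runs along the case's y. The lid's outer face is a plane 65 mm from the hinge line; the lid's free edge is 146 mm from it, so wide open it stands about 280 mm above the counter.
- pot1: Aluminium round-bottomed pot with a wooden cap, 58 mm high, 0.15 kg; weighted foot, so it rights itself. Origin: centre of its flat foot (18 mm across); z up along its axis. Belly 48 mm across at height 22 mm; above height 40 mm a straight cap 35 mm across, to grip. Absent (None) in some starts.
- pot2: Aluminium round-bottomed pot with a wooden cap, 58 mm high, 0.15 kg; weighted foot, so it rights itself. Origin: centre of its flat foot (18 mm across); z up along its axis. Belly 48 mm across at height 22 mm; above height 40 mm a straight cap 35 mm across, to grip. Absent (None) in some starts.
- pot3: Aluminium round-bottomed pot with a wooden cap, 58 mm high, 0.15 kg; weighted foot, so it rights itself. Origin: centre of its flat foot (18 mm across); z up along its axis. Belly 48 mm across at height 22 mm; above height 40 mm a straight cap 35 mm across, to grip. Absent (None) in some starts.
- pot4: Aluminium round-bottomed pot with a wooden cap, 58 mm high, 0.15 kg; weighted foot, so it rights itself. Origin: centre of its flat foot (18 mm across); z up along its axis. Belly 48 mm across at height 22 mm; above height 40 mm a straight cap 35 mm across, to grip. Absent (None) in some starts.
- garlic1: Garlic bulb, 56 x 56 x 56 mm, 0.034 kg, widest 20 to 30 mm above its underside; origin at the centre of its underside. If present it starts in one of the cups; otherwise None.
- garlic2: Garlic bulb, 56 x 56 x 56 mm, 0.034 kg, widest 20 to 30 mm above its underside; origin at the centre of its underside. If present it starts in one of the cups; otherwise None.
- garlic3: Garlic bulb, 56 x 56 x 56 mm, 0.034 kg, widest 20 to 30 mm above its underside; origin at the centre of its underside. If present it starts in one of the cups; otherwise None.
- garlic4: Garlic bulb, 56 x 56 x 56 mm, 0.034 kg, widest 20 to 30 mm above its underside; origin at the centre of its underside. If present it starts in one of the cups; otherwise None.
- bowl: White ceramic bowl fixed on top of the bread box (a long wooden box, top 105 mm above the counter, with a 9 mm rail round the edge; the pots, salt shaker and peg stand on it too), 140 mm across the rim, 42 mm high, wall 4 mm; origin under its centre.
- salt_shaker: Bystander: salt shaker, 44 mm across, 90 mm high, loose, among the pots; origin at the centre of its underside. Not part of the job, like the fixed tall plaid bag behind the bread box (355 mm high, its front face at world x = 0.55 to 0.58, y = -0.25 to 0.08): keep the hand clear of both.
- peg: Bystander: wooden clothes peg, 15 x 72 x 12 mm, lying loose among the pots; origin under its centre, long axis y.
- teaspoon: Bystander: teaspoon 130 x 27 x 11 mm, lying loose on the counter left of the case; origin under its middle.

How it is judged:
By the outcome, as a careful person would: the job done as asked, in the order asked, and still so for the second after the job is handed in, with the robot touching nothing.
Of pot1, pot2, pot3, pot4 only 3 to 4 are there at a start; the rules pass over those that are not, and their reading is None.
Of garlic1, garlic2, garlic3, garlic4 only 1 to 2 are there at a start; the rules pass over those that are not, and their reading is None.
At some moment in a run one of pot1, pot2, pot3, pot4 may be knocked a few centimetres aside while the robot is not near it.
Once in a run the grip may slacken for a moment while it holds something.
It also fails if it takes over 208 s, if anything falls off the work surface, if the arm or the gripper's body presses on something with over 40 N, if the wrist force passes 120 N, or if a joint passes its speed limit or range.

## Working session

There is one attempt and no reset: what is moved stays moved. The work goes in short steps, Python scripts to look and compute and a shell command to move; the robot and the scene stay as the last step left them, time stands still between calls to the robot, and variables do not carry over. Pictures are saved under pics/ and viewed, at most 14 in all, crops included, and the job is handed in when it is done.

```bash
ls; mkdir -p pics; cat > h.py <<'E'
import numpy as np, cv2
from cell import telemetry, camera, env, spotter
def shot(n,save=None):
    p=camera(n)
    if save: cv2.imwrite('pics/'+save,cv2.cvtColor(p['image'],cv2.COLOR_RGB2BGR))
    return p
def world(p,mask=None):
    """world xyz for every pixel (HxWx3), nan where no depth"""
    h,w=p['z_map'].shape
    v,u=np.mgrid[0:h,0:w].astype(float)
    xd=(u-p['cx'])/p['fx'];yd=(v-p['cy'])/p['fy']
    x,y=xd.copy(),yd.copy()
    for _ in range(10):
        f=1+p['k1']*(x*x+y*y); x=xd/f;y=yd/f
    z=np.where(p['z_map']>0,p['z_map'],np.nan)
    c=np.stack([x*z,y*z,z],-1)
    R,_=cv2.Rodrigues(np.array(p['rvec'],float))
    return (c-np.array(p['tvec']).ravel())@R
def st():
    o=telemetry.get_obs()
    print('t',round(o['time_s'],2),'tcp',np.round(o['ee_pos'],4),'w',round(o['gripper_width'],3),'gf',np.round(o['grip_force'],1),'F',np.round(o['ft_force'],1),'q',np.round(o['joint_positions'],2))
    print(np.round(o['eef_rot'],3).tolist())
    return o
E
python3 - <<'E'
from h import *
st()
print(env.grip_point_offset)
for n in('top','side'):
    p=shot(n,n+'0.png'); W=world(p)
    for nm in ['case','pot1','garlic1','bowl','salt_shaker','peg','case_lid','teaspoon']:
        for d in spotter.trace(p,nm):
            m=d['mask']; P=W[m];P=P[~np.isnan(P[:,0])]
            if len(P)==0: continue
            zt=np.percentile(P[:,2],97); T=P[P[:,2]>zt-.008]
            print(n,nm,round(d['score'],2),np.round(d['box']),'med',np.round(np.median(P,0),3),'top',round(zt,3),'topmid',np.round((T.min(0)+T.max(0))/2,3),'ext',np.round(np.ptp(P,axis=0),3))
E
```

```text
pics
t 0.0 tcp [0.2373 0.5777 0.3028] w 1.001 gf 0.0 F [-0.5 -0.3  1. ] q [ 1.44  0.39  0.01 -0.   -1.19 -0.26]
[[0.925, -0.38, -0.001], [-0.38, -0.925, -0.002], [0.0, 0.002, -1.0]]
0.0539
top case 0.93 [128. 174. 240. 242.] med [0.447 0.271 0.128] top 0.271 topmid [0.445 0.315 0.274] ext [0.165 0.335 0.293]
top case 0.39 [351. 187. 368. 206.] med [ 0.462 -0.243  0.161] top 0.166 topmid [ 0.463 -0.248  0.163] ext [0.043 0.039 0.042]
top pot1 0.54 [352. 189. 372. 205.] med [ 0.462 -0.244  0.16 ] top 0.166 topmid [ 0.463 -0.248  0.163] ext [0.048 0.053 0.066]
top pot1 0.52 [324. 189. 342. 202.] med [ 0.472 -0.161  0.161] top 0.167 topmid [ 0.475 -0.166  0.164] ext [0.043 0.044 0.044]
top pot1 0.47 [381. 186. 396. 199.] med [ 0.473 -0.314  0.161] top 0.166 topmid [ 0.477 -0.319  0.162] ext [0.04  0.035 0.038]
top garlic1 0.74 [204. 212. 226. 236.] med [0.398 0.15  0.17 ] top 0.182 topmid [0.396 0.15  0.183] ext [0.049 0.054 0.072]
top garlic1 0.64 [188. 212. 206. 229.] med [0.403 0.213 0.17 ] top 0.181 topmid [0.404 0.219 0.181] ext [0.049 0.045 0.056]
top garlic1 0.49 [324. 189. 339. 2
[... 1434 characters left out ...]
] top 0.195 topmid [ 0.4   -0.238  0.193] ext [0.092 0.099 0.095]
side peg 0.77 [332. 312. 372. 332.] med [ 0.396 -0.32   0.116] top 0.119 topmid [ 0.396 -0.321  0.115] ext [0.04  0.068 0.014]
side case_lid 0.94 [178.  84. 246. 158.] med [0.452 0.323 0.188] top 0.27 topmid [0.443 0.315 0.273] ext [0.337 0.648 0.283]
side case_lid 0.49 [321. 228. 346. 257.] med [ 0.465 -0.175  0.147] top 0.166 topmid [ 0.45  -0.193  0.176] ext [0.083 0.091 0.08 ]
side teaspoon 0.42 [192. 180. 207. 192.] med [0.383 0.306 0.006] top 0.009 topmid [0.387 0.306 0.006] ext [0.036 0.015 0.009]
side teaspoon 0.42 [177.  87. 253. 160.] med [0.452 0.322 0.187] top 0.27 topmid [0.441 0.315 0.273] ext [0.194 0.14  0.168]
```

```bash
python3 - <<'E'
import cv2
a=cv2.imread('pics/top0.png');b=cv2.imread('pics/side0.png')
a=a[160:260,110:420];b=b[70:340,160:430]
a=cv2.resize(a,(800,258),interpolation=cv2.INTER_CUBIC);b=cv2.resize(b,(340,340))
import numpy as np
c=np.zeros((600,800,3),np.uint8);c[:258]=a;c[258:598,:340]=b
cv2.imwrite('pics/v0.png',c)
E
```

```text
(no output)
```

View pics/v0.png

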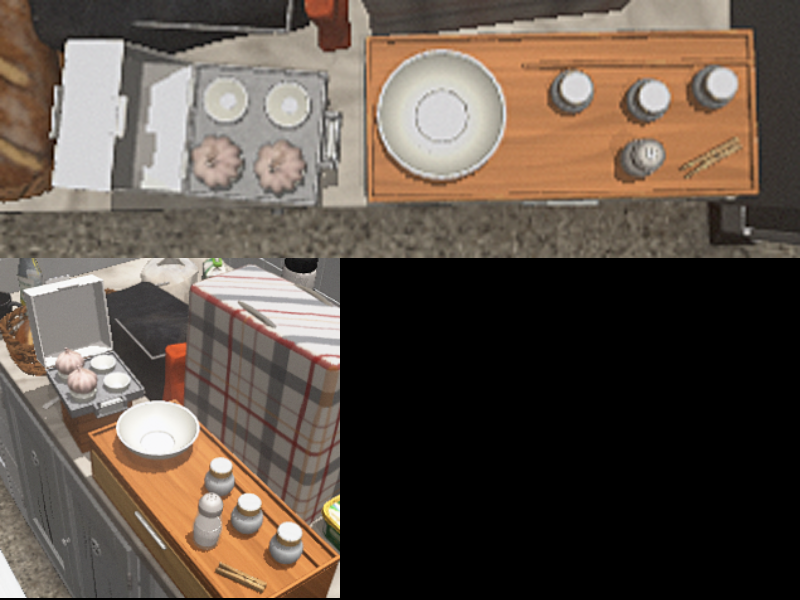

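The picture shows 3 pots on the bread box with the shaker and peg, 2 bulbs in the near-side cups, and the open lid on the left (+y). Next I'll fit the case pose.

```bash
cat >> h.py <<'E'
def casefit(p):
    from scipy.optimize import least_squares
    W=world(p);m=spotter.trace(p,'case')[0]['mask']; 
    P=W[m]; I=p['image'][m].astype(float); ok=~np.isnan(P[:,0]); P=P[ok];I=I[ok]
    s=(P[:,2]>.1305)&(P[:,2]<.14)&(I.mean(1)>0); 
    return P,I,s
E
python3 - <<'E'
from h import *
p=shot('top'); W=world(p)
# tray box incl. everything at z .115-.14 near the case
ok=(W[...,2]>.117)&(W[...,2]<.140)&(W[...,0]>.3)&(W[...,0]<.56)&(W[...,1]>.08)&(W[...,1]<.29)
P=W[ok][:,:2].astype(np.float32)
print(len(P),cv2.minAreaRect((P*1000)), np.percentile(P,[0,2,50,98,100],axis=0).round(3).tolist())
# empty cups: rim pixels near .135
r=(W[...,2]>.1325)&(W[...,2]<.139)&(W[...,0]>.42)&(W[...,0]<.54)&(W[...,1]>.1)&(W[...,1]<.27)
Q=W[r]
for lo,hi in((.12,.18),(.185,.25)):
    q=Q[(Q[:,1]>lo)&(Q[:,1]<hi)][:,:2]; print(len(q),q.min(0),q.max(0),cv2.minEnclosingCircle((q*1000).astype(np.float32)))
for d in spotter.trace(p,'garlic1')[:2]:
    q=W[d['mask']];q=q[q[:,2]>.14]; print('garlic',cv2.minEnclosingCircle((q[:,:2]*1000).astype(np.float32)))
ld=spotter.trace(p,'case_lid')[0]; q=W[ld['mask']]; q=q[q[:,2]>.24]; print('lid edge',cv2.minAreaRect((q[:,:2]*1000).astype(np.float32)))
p=shot('side');W=world(p)
r=(W[...,2]>.1325)&(W[...,2]<.139)&(W[...,0]>.42)&(W[...,0]<.54)&(W[...,1]>.1)&(W[...,1]<.27)
Q=W[r]
for lo,hi in((.12,.18),(.185,.25)):
    q=Q[(Q[:,1]>lo)&(Q[:,1]<hi)][:,:2]; print('side',len(q),q.min(0),q.max(0),cv2.minEnclosingCircle((q*1000).astype(np.float32)))
for d in spotter.trace(p,'garlic1')[:2]:
    q=W[d['mask']];q=q[q[:,2]>.14]; print('garlic',np.median(q,0))
E
```

```text
2836 ((458.49334716796875, 189.86300659179688), (202.72366333007812, 199.7814178466797), 0.10242655128240585) [[0.357, 0.09], [0.364, 0.098], [0.45, 0.196], [0.546, 0.287], [0.56, 0.29]]
96 [0.44148995 0.12164665] [0.50418886 0.16730129] ((472.8529052734375, 147.48321533203125), 33.255149841308594)
88 [0.4230683 0.1887809] [0.49409065 0.2493362 ] ((458.9281921386719, 223.92474365234375), 41.1778564453125)
garlic ((404.5005187988281, 219.23406982421875), 26.47542953491211)
garlic ((397.08050537109375, 151.868896484375), 28.104686737060547)
lid edge ((445.697998046875, 316.34454345703125), (77.80721282958984, 144.13792419433594), 84.75780487060547)
side 106 [0.43608599 0.12012538] [0.48590245 0.17027799] ((460.86920166015625, 145.3249053955078), 26.763832092285156)
side 118 [0.44282686 0.18567916] [0.50755656 0.24991398] ((480.935791015625, 217.4488525390625), 40.98707580566406)
garlic [0.39427961 0.2043072  0.16711902]
garlic [0.38942639 0.13769513 0.16481763]
```

```bash
python3 -m jog '[[0,0,-0.0133,0.0452,1],[0,0,-0.0133,0.0452,1],[0,0,-0.0133,0.0452,1],[0,0,-0.0133,0.0452,1],[0,0,-0.0133,0.0452,1],[0,0,-0.0133,0.0452,1],[0,0,-0.0133,0.0452,1],[0,0,-0.0133,0.0452,1],[0,0,-0.0133,0.0452,1]]'
python3 -m jog '[[0.0546,-0.0267,0,0,1],[0.0546,-0.0267,0,0,1],[0.0546,-0.0267,0,0,1],[0.0546,-0.0267,0,0,1],[0.0546,-0.0267,0,0,1],[0.0546,-0.0267,0,0,1],[0.0546,-0.0267,0,0,1],[0.0546,-0.0267,0,0,1],[0.0546,-0.0267,0,0,1],[0.0546,-0.0267,0,0,1]]'
python3 -c "
from h import *
st()"
```

```text
time_s: 2.05
ee_pos: [0.2374, 0.5781, 0.3941]
eef_rot: [[-0.103, -0.995, -0.0], [-0.995, 0.103, -0.0], [0.0, 0.0, -1.0]]
ft_force: [-0.0, 0.5, -0.3]
gripper_width: 1.002
grip_force: 0.0
time_s: 3.05
ee_pos: [0.3972, 0.1493, 0.3942]
eef_rot: [[-0.096, -0.995, 0.001], [-0.995, 0.096, 0.001], [-0.001, -0.001, -1.0]]
ft_force: [0.7, 0.3, -0.7]
gripper_width: 0.999
grip_force: 0.0
t 3.05 tcp [0.3972 0.1493 0.3942] w 0.999 gf 0.0 F [ 0.7  0.3 -0.7] q [ 0.75 -0.03 -0.28  0.   -1.32 -0.84]
[[-0.096, -0.995, 0.001], [-0.995, 0.096, 0.001], [-0.001, -0.001, -1.0]]
```

```bash
python3 -m jog '[[0,0,0.064,0,1],[0,0,0.064,0,1],[0,0,0.064,0,1],[0,0,0.0293,0,1],[0,0,0.0293,0,1]]'
python3 -m jog '[[0,0,0,0,-1],[0,0,0,0,-1],[0,0,0,0,-1],[0,0,0,0,-1],[0,0,0,0,-1],[0,0,0,0,-1],[0,0,0,0,-1],[0,0,0,0,-1],[0,0,0,0,-1],[0,0,0,0,-1]]' 30
python3 -m jog '[[0,0,-0.02,0,-1],[0,0,-0.03,0,-1],[0,0,-0.05,0,-1],[0,0,-0.05,0,-1]]'
```

```text
time_s: 3.55
ee_pos: [0.3968, 0.1507, 0.2044]
eef_rot: [[-0.097, -0.995, -0.001], [-0.995, 0.097, -0.001], [0.001, 0.001, -1.0]]
ft_force: [0.7, 1.0, 0.3]
gripper_width: 0.998
grip_force: 0.0
time_s: 4.55
ee_pos: [0.3977, 0.1516, 0.2068]
eef_rot: [[-0.096, -0.995, 0.002], [-0.995, 0.096, 0.001], [-0.001, -0.002, -1.0]]
ft_force: [-1.1, 1.2, 6.9]
gripper_width: 0.613
grip_force: 31.8
time_s: 4.95
ee_pos: [0.3966, 0.1508, 0.3189]
eef_rot: [[-0.097, -0.995, -0.002], [-0.995, 0.097, -0.001], [0.001, 0.002, -1.0]]
ft_force: [1.1, 0.0, -0.7]
gripper_width: 0.608
grip_force: 31.6
```

```bash
python3 -m jog '[[0.0515,-0.0199,0,0,-1],[0.0515,-0.0199,0,0,-1],[0.0515,-0.0199,0,0,-1],[0.0515,-0.0199,0,0,-1],[0.0515,-0.0199,0,0,-1],[0,0,0.04,0,-1],[0,0,0.05,0,-1],[0,0,0.04,0,-1],[0,0,0.009,0,-1],[0,0,0,0,-1]]'
python3 -m jog '[[0,0,0,0,0.56],[0,0,0,0,0.56],[0,0,0,0,0.56],[0,0,0,0,0.56],[0,0,-0.03,0,0.56],[0,0,-0.06,0,0.56],[0,0,-0.06,0,1]]'
python3 -c "
from h import *
o=st()
p=shot('top','t1.png');W=world(p)
for d in spotter.trace(p,'garlic1')[:3]:
    q=W[d['mask']];q=q[q[:,2]>.1]; print('garlic',d['score'],cv2.minEnclosingCircle((q[:,:2]*1000).astype(np.float32)),np.nanmax(q[:,2]))
a=p['image'][160:260,110:420];cv2.imwrite('pics/v1.png',cv2.resize(cv2.cvtColor(a,4),(800,258)))
"
```

```text
time_s: 5.95
ee_pos: [0.4524, -0.0484, 0.2134]
eef_rot: [[-0.097, -0.995, -0.002], [-0.995, 0.097, -0.001], [0.001, 0.002, -1.0]]
ft_force: [1.2, -0.2, -1.0]
gripper_width: 0.609
grip_force: 31.7
time_s: 6.65
ee_pos: [0.4522, -0.0484, 0.3278]
eef_rot: [[-0.097, -0.995, -0.001], [-0.995, 0.097, -0.0], [0.001, 0.001, -1.0]]
ft_force: [0.6, 0.4, 0.1]
gripper_width: 0.931
grip_force: 0.0
t 6.65 tcp [ 0.4522 -0.0484  0.3278] w 0.931 gf 0.0 F [0.6 0.4 0.1] q [ 0.25  0.07 -0.35  0.   -1.15 -0.35]
[[-0.097, -0.995, -0.001], [-0.995, 0.097, -0.0], [0.001, 0.001, -1.0]]
```

View pics/v1.png

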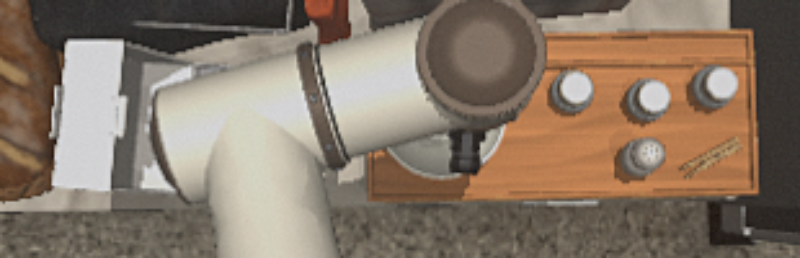

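```bash
python3 -m jog '[[-0.0579,0.0163,0,0,1],[-0.0579,0.0163,0,0,1],[-0.0579,0.0163,0,0,1],[-0.0579,0.0163,0,0,1],[-0.0579,0.0163,0,0,1],[-0.0579,0.0163,0,0,1],[0,0,0.055,0,1],[0,0,0.03,0,1],[0,0,0.03,0,1]]'
python3 -c "
from h import *
st()
p=shot('side','s2.png');W=world(p)
cv2.imwrite('pics/v2.png',cv2.resize(cv2.cvtColor(p['image'][60:260,150:350],4),(500,500)))
"
```

```text
time_s: 7.65
ee_pos: [0.4043, 0.2184, 0.239]
eef_rot: [[-0.096, -0.995, -0.0], [-0.995, 0.096, -0.0], [0.0, 0.0, -1.0]]
ft_force: [0.5, 0.9, 0.7]
gripper_width: 1.002
grip_force: 0.0
t 7.65 tcp [0.4043 0.2184 0.239 ] w 1.002 gf 0.0 F [0.5 0.9 0.7] q [ 0.85  0.17 -0.48 -0.   -0.93 -0.95]
[[-0.096, -0.995, -0.0], [-0.995, 0.096, -0.0], [0.0, 0.0, -1.0]]
```

View pics/v2.png

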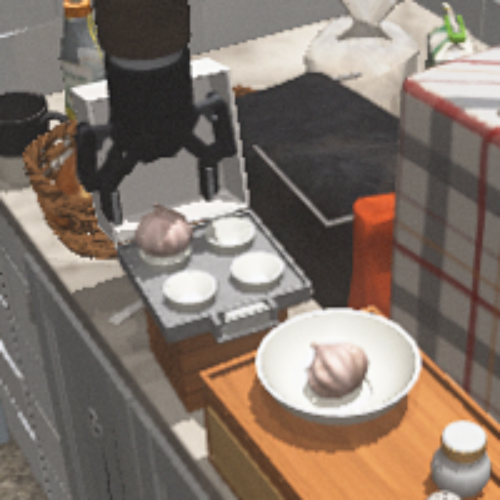

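Bulb 1 sits in the bowl (about 335,370 in the crop). The hand is above bulb 2, clear of the lid.

```bash
python3 -m jog '[[0,0,0.022,0,1],[0,0,0.022,0,1],[0,0,0,0,-1],[0,0,0,0,-1],[0,0,0,0,-1],[0,0,0,0,-1],[0,0,0,0,-1],[0,0,0,0,-1],[0,0,0,0,-1],[0,0,0,0,-1]]' 30
python3 -m jog '[[0,0,0,0,-1],[0,0,-0.02,0,-1],[0,0,-0.03,0,-1],[0,0,-0.05,0,-1],[0,0,-0.05,0,-1]]'
python3 -c "
from h import *
p=shot('side');W=world(p)
for d in spotter.trace(p,'garlic1')[:3]:
    q=W[d['mask']];q=q[~np.isnan(q[:,0])]; print('garlic',d['score'],d['box'],np.median(q,0),cv2.minEnclosingCircle((q[:,:2]*1000).astype(np.float32)))
p=shot('top','t2.png')
W=world(p); d=spotter.trace(p,'bowl')[0]; print(d['box'])
"
```

```text
time_s: 8.7
ee_pos: [0.4037, 0.2183, 0.2085]
eef_rot: [[-0.097, -0.995, -0.002], [-0.995, 0.097, 0.001], [-0.001, 0.002, -1.0]]
ft_force: [-7.9, 2.3, 5.0]
gripper_width: 0.622
grip_force: 30.6
time_s: 9.2
ee_pos: [0.4048, 0.2179, 0.3222]
eef_rot: [[-0.097, -0.995, 0.001], [-0.995, 0.097, 0.001], [-0.001, -0.001, -1.0]]
ft_force: [0.9, 0.5, -1.0]
gripper_width: 0.624
grip_force: 32.3
garlic 0.67 [202.3, 97.9, 224.5, 121.2] [0.39866247 0.20407035 0.27782377] ((428.056884765625, 265.68798828125), 83.24186706542969)
garlic 0.62 [274.1, 198.0, 299.5, 219.9] [ 0.44195677 -0.03246756  0.1457079 ] ((457.2147216796875, -13.08049488067627), 39.223575592041016)
[134.2, 175.1, 240.9, 238.6]
```

```bash
python3 -m jog '[[0.0497,-0.0174,0,0,-1],[0.0497,-0.0174,0,0,-1],[0.0497,-0.0174,0,0,-1],[0.0497,-0.0174,0,0,-1],[0.0497,-0.0174,0,0,-1],[0,0,0.05,0,-1],[0,0,0.05,0,-1],[0,0,0.0323,0,-1],[0,0,0,0,-1]]'
python3 -m jog '[[0,0,0,0,0.5],[0,0,0,0,0.5],[0,0,0,0,0.5],[0,0,0,0,0.5],[0,0,-0.03,0,0.5],[0,0,-0.06,0,0.5],[0,0,-0.06,0,0],[-0.06,0,0,0,0],[-0.06,0,0,0,0],[-0.06,0,0,0,0]]'
python3 -c "
from h import *
st()
p=shot('side','s3.png');W=world(p)
for d in spotter.trace(p,'garlic1')[:3]:
    q=W[d['mask']];q=q[~np.isnan(q[:,0])]; print('garlic',d['score'],d['box'],np.median(q,0),np.percentile(q[:,2],98))
cv2.imwrite('pics/v3.png',cv2.resize(cv2.cvtColor(p['image'][80:300,170:390],4),(500,500)))
"
```

```text
time_s: 10.3
ee_pos: [0.4501, 0.025, 0.2175]
eef_rot: [[-0.098, -0.995, -0.007], [-0.995, 0.098, -0.003], [0.004, 0.007, -1.0]]
ft_force: [-0.7, -0.2, 0.2]
gripper_width: 0.616
grip_force: 31.4
time_s: 11.3
ee_pos: [0.4647, 0.162, 0.3342]
eef_rot: [[-0.098, -0.995, 0.002], [-0.995, 0.098, 0.002], [-0.002, -0.002, -1.0]]
ft_force: [0.1, 0.3, -0.5]
gripper_width: 0.501
grip_force: 0.0
t 11.3 tcp [0.4647 0.162  0.3342] w 0.501 gf 0.0 F [ 0.1  0.3 -0.5] q [ 0.67  0.13 -0.26 -0.   -1.18 -0.76]
[[-0.098, -0.995, 0.002], [-0.995, 0.098, 0.002], [-0.002, -0.002, -1.0]]
garlic 0.74 [272.7, 198.2, 301.5, 219.5] [ 0.43883344 -0.03541672  0.14651928] 0.160214267266195
garlic 0.7 [262.2, 175.8, 285.4, 200.4] [0.43934413 0.00796262 0.17258194] 0.18800174280574028
```

View pics/v3.png

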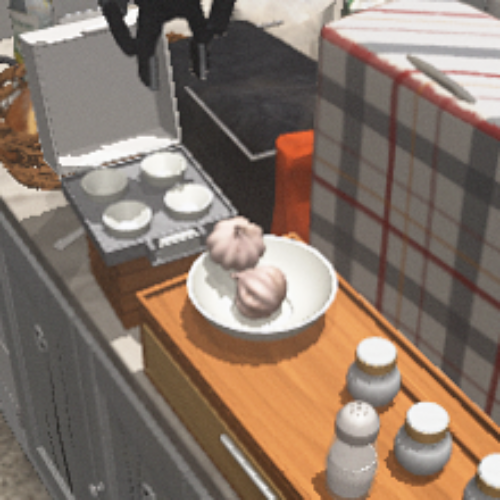

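All cups are empty now; bulb 2 (235,245 in the crop) is perched against bulb 1. I'll nudge it inward with the closed fingers so both settle.

```bash
python3 -m jog '[[0.0567,0.0044,0,0,-1],[0.0567,0.0044,0,0,-1],[0,0,0,0,-1],[0,0,0,0,-1],[0,0,0,0,-1],[0,0,0.05,0,-1],[0,0,0.05,0,-1],[0,0,0.038,0,-1],[0,0,0,0,-1]]'
python3 -m jog '[[0.01,0,0,0,-1],[0.01,0,0,0,-1],[0.008,0,0,0,-1],[0.008,0,0,0,-1],[0.008,0,0,0,-1],[0,0,0,0,-1]]'
python3 -m jog '[[-0.02,0,0,0,-1],[-0.02,0,-0.02,0,-1],[0,0,-0.06,0,-1],[0,0,-0.06,0,-1]]'
python3 -c "
from h import *
p=shot('side','s3.png');W=world(p)
for d in spotter.trace(p,'garlic1')[:3]:
    q=W[d['mask']];q=q[~np.isnan(q[:,0])]; print('garlic',d['score'],d['box'],np.median(q,0),np.percentile(q[:,2],98))
"
```

```text
time_s: 12.3
ee_pos: [0.4482, 0.0765, 0.226]
eef_rot: [[-0.096, -0.995, -0.008], [-0.995, 0.096, -0.004], [0.004, 0.008, -1.0]]
ft_force: [-0.4, -0.2, 0.4]
gripper_width: -0.002
grip_force: 0.0
time_s: 12.9
ee_pos: [0.4469, 0.0431, 0.23]
eef_rot: [[-0.098, -0.995, 0.001], [-0.995, 0.098, 0.0], [-0.001, -0.001, -1.0]]
ft_force: [-0.0, -0.1, -0.9]
gripper_width: -0.002
grip_force: 0.3
time_s: 13.3
ee_pos: [0.4496, 0.0746, 0.3352]
eef_rot: [[-0.096, -0.995, -0.002], [-0.995, 0.096, -0.002], [0.002, 0.002, -1.0]]
ft_force: [2.0, 0.5, -0.3]
gripper_width: -0.001
grip_force: 0.0
garlic 0.86 [271.5, 199.3, 301.9, 223.6] [ 0.43932615 -0.04273206  0.14662607] 0.15993650124031691
garlic 0.65 [263.2, 181.0, 286.5, 203.9] [0.44053781 0.00394539 0.1619223 ] 0.17835392381375897
garlic 0.47 [344.9, 254.4, 367.9, 287.3] [ 0.45352459 -0.25726106  0.14711826] 0.16604211304933603
```

```bash
python3 -m jog '[[0,0,0,0.0455,0.4],[0,0,0,0.0455,0.4],[0,0,0,0.0455,0.4],[0,0,0,0.0455,0.4],[0,0,0,0.0455,0.4],[0,0,0,0.0455,0.4],[0,0,0,0.0455,0.4],[0,0,0,0.0455,0.4],[0,0,0,0.0455,0.4],[0,0,0,0.0455,0.4]]'
python3 -m jog '[[0,0,0,0.045,0.4],[-0.0126,-0.0632,0,0,0.4],[-0.0126,-0.0632,0,0,0.4],[-0.0126,-0.0632,0,0,0.4],[-0.0126,-0.0632,0,0,0.4],[-0.0126,-0.0632,0,0,0.4]]'
cat >> h.py <<'E'
def pots(views=('top','side')):
    for n in views:
        p=shot(n); W=world(p)
        for d in spotter.trace(p,'pot1')[:6]:
            q=W[d['mask']];q=q[~np.isnan(q[:,0])]; zt=np.percentile(q[:,2],97); T=q[q[:,2]>zt-.006]
            lo,hi=np.percentile(T,[4,96],axis=0)
            print(n,round(d['score'],2),np.round(d['box']),'topz',round(zt,3),'mid',np.round((lo+hi)/2,4),'med',np.round(np.median(T,0),4),'span',np.round(hi-lo,3))
E
python3 - <<'E'
from h import *
st(); pots()
from scipy.optimize import least_squares
p=shot('top','t4.png');q=shot('side','s4.png')
cv2.imwrite('pics/v4.png',np.hstack([cv2.resize(cv2.cvtColor(p['image'][160:260,110:230],4),(480,400),interpolation=2),cv2.resize(cv2.cvtColor(q['image'][80:180,170:250],4),(320,400),interpolation=2)]))
E
```

```text
time_s: 14.4
ee_pos: [0.4497, 0.0744, 0.3341]
eef_rot: [[-0.999, -0.039, -0.001], [-0.039, 0.999, -0.0], [0.001, -0.0, -1.0]]
ft_force: [0.6, 0.4, 0.1]
gripper_width: 0.698
grip_force: 0.0
time_s: 15.0
ee_pos: [0.4741, -0.168, 0.3343]
eef_rot: [[-0.995, 0.096, 0.0], [0.096, 0.995, 0.0], [-0.0, 0.0, -1.0]]
ft_force: [1.2, 0.0, 0.4]
gripper_width: 0.7
grip_force: 0.0
t 15.0 tcp [ 0.4741 -0.168   0.3343] w 0.7 gf 0.0 F [1.2 0.  0.4] q [-0.02  0.15 -0.23 -0.   -1.18 -1.65]
[[-0.995, 0.096, 0.0], [0.096, 0.995, 0.0], [-0.0, 0.0, -1.0]]
top 0.61 [378. 186. 396. 200.] topz 0.166 mid [ 0.4765 -0.3212  0.1634] med [ 0.4775 -0.3209  0.1632] span [0.029 0.025 0.006]
top 0.42 [325. 195. 338. 202.] topz 0.21 mid [ 0.4452 -0.1445  0.3981] med [ 0.4449 -0.1441  0.4009] span [0.005 0.007 0.008]
side 0.89 [375. 280. 402. 313.] topz 0.166 mid [ 0.4727 -0.3229  0.1635] med [ 0.4717 -0.3234  0.1639] span [0.027 0.028 0.006]
side 0.67 [347. 255. 368. 289.] topz 0.166 mid [ 0.4611 -0.2501  0.1636] med [ 0.4599 -0.2505  0.1642] span [0.029 0.028 0.005]
side 0.58 [319. 224. 346. 257.] topz 0.166 mid [ 0.4708 -0.1675  0.1644] med [ 0.4709 -0.1687  0.1645] span [0.029 0.028 0.005]
```

View pics/v4.png

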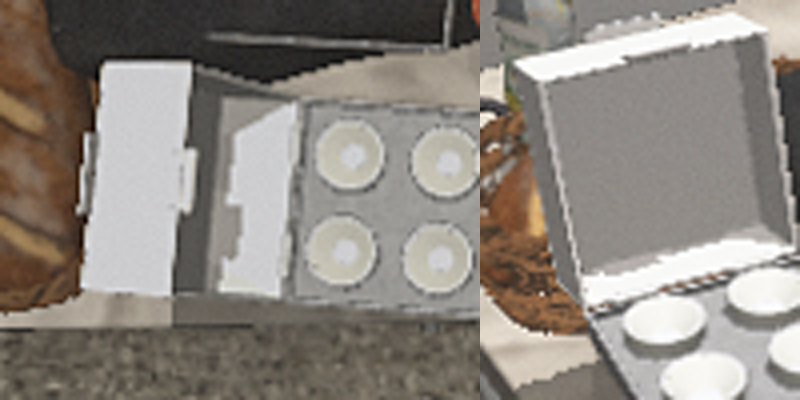

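```bash
python3 - <<'E'
from h import *
from scipy.optimize import least_squares
p=shot('top')
def ray(p,u,v,z):
    xd=(u-p['cx'])/p['fx'];yd=(v-p['cy'])/p['fy'];x,y=xd,yd
    for _ in range(20):
        f=1+p['k1']*(x*x+y*y); x=xd/f;y=yd/f
    R,_=cv2.Rodrigues(np.array(p['rvec'],float));t=np.array(p['tvec']).ravel()
    c=-R.T@t; d=R.T@np.array([x,y,1.]); return c+d*(z-c[2])/d[2]
def proj(p,X):
    R,_=cv2.Rodrigues(np.array(p['rvec'],float)); c=R@X+np.array(p['tvec']).ravel(); x,y=c[0]/c[2],c[1]/c[2]; f=1+p['k1']*(x*x+y*y)
    return np.array([p['fx']*x*f+p['cx'],p['fy']*y*f+p['cy']])
G=cv2.cvtColor(p['image'],cv2.COLOR_RGB2GRAY).astype(np.uint8)
print(G[199,185:232].tolist())
big=cv2.resize(G[185:240,180:240],None,fx=8,fy=8,interpolation=cv2.INTER_CUBIC)
C=[]
for u,v in((196,199),(221.7,200),(195,222.5),(219.5,224)):
    cu,cv_=(u-180+.5)*8,(v-185+.5)*8
    m=((big>180)&(np.hypot(*np.meshgrid(np.arange(big.shape[1])-cu,np.arange(big.shape[0])-cv_))<11.5*8)).astype(np.uint8)
    cs,_=cv2.findContours(m,0,1); c=max(cs,key=cv2.contourArea); e=cv2.fitEllipse(cv2.convexHull(c))
    px=(e[0][0]/8-.5+180,e[0][1]/8-.5+185); w=ray(p,*px,.135); C.append(w[:2]); print(np.round(px,1),np.round(w,4),np.array(e[1])/8)
C=np.array(C); M=np.array([(34,-34),(-34,-34),(34,34),(-34,34)])/1000
def f(s):
    c,n=np.cos(s[2]),np.sin(s[2]); return ((M@np.array([[c,n],[-n,c]])+s[:2])-C).ravel()
r=least_squares(f,[.434,.18,1.47]); print(r.x,np.degrees(r.x[2]),r.fun.round(4))
c,n=np.cos(r.x[2]),np.sin(r.x[2]); print((M@np.array([[c,n],[-n,c]])+r.x[:2]).round(4))
E
```

```text
[82, 122, 155, 154, 187, 196, 191, 190, 191, 188, 199, 206, 205, 208, 207, 210, 193, 184, 178, 179, 201, 116, 140, 154, 153, 153, 154, 140, 196, 193, 191, 190, 189, 188, 181, 203, 209, 206, 206, 206, 183, 177, 179, 184, 213, 101, 147]
[196.9 198. ] [0.471  0.2125 0.135 ] [16.91122437 17.27066422]
[221.  199.9] [0.4645 0.1445 0.135 ] [16.95985031 17.15210342]
[194.7 222.2] [0.4031 0.2191 0.135 ] [16.97569466 17.32937622]
[218.9 224. ] [0.3969 0.1512 0.135 ] [17.09404373 17.45516968]
[0.43388226 0.18182629 1.47470514] 84.49438051760914 [-0.     -0.     -0.      0.0002  0.0002 -0.0002 -0.0001  0.    ]
[[0.471  0.2124]
 [0.4645 0.1447]
 [0.4033 0.2189]
 [0.3968 0.1512]]
```

```bash
python3 -m jog '[[0,0.0015,0.055,0,0.4],[0,0,0.055,0,0.4],[0,0,0.034,0,0.4],[0,0,0.02,0,0.4],[0,0,0,0,-1],[0,0,0,0,-1],[0,0,0,0,-1],[0,0,0,0,-1],[0,0,0,0,-1],[0,0,0,0,-1]]' 60
python3 -m jog '[[0,0,0,0,-1],[0,0,-0.02,0,-1],[0,0,-0.03,0,-1],[0,0,-0.05,0,-1],[0,0,-0.05,0,-1],[0,0,0,0,-1]]'
python3 -c "
from h import *
st();pots(['side'])"
```

```text
time_s: 16.35
ee_pos: [0.4749, -0.1657, 0.2139]
eef_rot: [[-0.995, 0.096, 0.004], [0.096, 0.995, -0.001], [-0.004, -0.001, -1.0]]
ft_force: [-2.1, -0.5, 7.0]
gripper_width: 0.377
grip_force: 57.2
time_s: 16.95
ee_pos: [0.4764, -0.1656, 0.3305]
eef_rot: [[-0.995, 0.096, 0.014], [0.095, 0.995, -0.002], [-0.014, -0.0, -1.0]]
ft_force: [0.1, 0.6, -1.9]
gripper_width: 0.381
grip_force: 56.7
t 16.95 tcp [ 0.4764 -0.1656  0.3305] w 0.381 gf 56.7 F [ 0.1  0.6 -1.9] q [-0.01  0.15 -0.24  0.   -1.16 -1.66]
[[-0.995, 0.096, 0.014], [0.095, 0.995, -0.002], [-0.014, -0.0, -1.0]]
side 0.9 [348. 256. 370. 286.] topz 0.166 mid [ 0.4605 -0.25    0.164 ] med [ 0.4606 -0.2502  0.1644] span [0.029 0.029 0.005]
side 0.78 [325. 179. 353. 216.] topz 0.281 mid [ 0.4709 -0.1627  0.279 ] med [ 0.4679 -0.1632  0.2801] span [0.02  0.025 0.006]
side 0.77 [373. 274. 399. 308.] topz 0.165 mid [ 0.4769 -0.3102  0.163 ] med [ 0.4764 -0.31    0.1636] span [0.027 0.028 0.005]
```

```bash
python3 -m jog '[[0,0.04,0,0,-1],[0,0.06,0,0,-1],[0,0.06,0,0,-1],[0,0.06,0,0,-1],[0,0.06,0,0,-1],[0,0.02,0,0,-1],[0,0,0,-0.0455,-1],[0,0,0,-0.0455,-1],[0,0,0,-0.0455,-1],[0,0,0,-0.0455,-1]]'
python3 -m jog '[[0,0,0,-0.0455,-1],[0,0,0,-0.0455,-1],[0,0,0,-0.0455,-1],[0,0,0,-0.0455,-1],[0,0,0,-0.0455,-1],[0,0,0,-0.0455,-1],[0,0,0,-0.045,-1],[-0.05,0.0139,0,0,-1],[-0.05,0.0139,0,0,-1],[-0.05,0.0139,0,0,-1]]'
python3 -m jog '[[-0.05,0.0139,0,0,-1],[0,0,0,0,-1],[0,0,0,0,-1]]'
python3 -c "
from h import *
st();pots(['side'])"
```

```text
time_s: 18.05
ee_pos: [0.495, 0.0581, 0.3223]
eef_rot: [[-0.887, -0.462, -0.003], [-0.462, 0.887, -0.001], [0.003, 0.001, -1.0]]
ft_force: [0.2, 0.6, -1.8]
gripper_width: 0.377
grip_force: 57.2
time_s: 19.05
ee_pos: [0.4745, 0.1737, 0.3226]
eef_rot: [[-0.098, -0.995, -0.003], [-0.995, 0.098, -0.001], [0.001, 0.002, -1.0]]
ft_force: [0.9, 0.8, -2.2]
gripper_width: 0.376
grip_force: 58.9
time_s: 19.35
ee_pos: [0.468, 0.212, 0.3225]
eef_rot: [[-0.095, -0.995, -0.003], [-0.995, 0.095, -0.002], [0.002, 0.003, -1.0]]
ft_force: [0.6, -0.7, -1.2]
gripper_width: 0.376
grip_force: 58.9
t 19.35 tcp [0.468  0.212  0.3225] w 0.376 gf 58.9 F [ 0.6 -0.7 -1.2] q [ 0.74  0.18 -0.23 -0.   -1.16 -0.84]
[[-0.095, -0.995, -0.003], [-0.995, 0.095, -0.002], [0.002, 0.003, -1.0]]
side 0.88 [228.  98. 245. 128.] topz 0.275 mid [0.467  0.208  0.2725] med [0.466  0.2052 0.2731] span [0.026 0.025 0.006]
side 0.74 [372. 272. 399. 308.] topz 0.165 mid [ 0.4783 -0.309   0.1628] med [ 0.4781 -0.3097  0.1635] span [0.029 0.029 0.005]
side 0.57 [346. 254. 370. 289.] topz 0.166 mid [ 0.4611 -0.2501  0.1635] med [ 0.4602 -0.2508  0.1643] span [0.029 0.029 0.006]
```

```bash
python3 -m jog '[[-0.0007,-0.004,0.04,0,-1],[0,0,0.04,0,-1],[0,0,0.03,0,-1],[0,0,0.004,0,-1],[0,0,0.003,0,-1],[0,0,0,0,-1]]'
```

```text
time_s: 20.05
ee_pos: [0.4724, 0.2116, 0.2372]
eef_rot: [[-0.097, -0.995, 0.001], [-0.995, 0.097, 0.001], [-0.001, -0.001, -1.0]]
ft_force: [-0.9, -0.1, -1.8]
gripper_width: 0.375
grip_force: 58.9
```

```bash
python3 -m jog '[[0,0,0.004,0,-1],[0,0,0.003,0,-1],[0,0,0,0,-1]]'; python3 -m jog '[[0,0,0.002,0,-1],[0,0,0,0,-1]]'
```

```text
time_s: 20.35
ee_pos: [0.4725, 0.212, 0.2353]
eef_rot: [[-0.095, -0.995, 0.004], [-0.995, 0.095, 0.001], [-0.002, -0.004, -1.0]]
ft_force: [-5.3, -2.8, 15.1]
gripper_width: 0.379
grip_force: 62.2
time_s: 20.55
ee_pos: [0.4725, 0.212, 0.2352]
eef_rot: [[-0.095, -0.995, 0.005], [-0.995, 0.095, 0.001], [-0.002, -0.005, -1.0]]
ft_force: [-7.7, -3.7, 21.5]
gripper_width: 0.381
grip_force: 63.6
```

```bash
python3 -m jog '[[0,0,-0.003,0,0.24],[0,0,0,0,0.24],[0,0,0,0,0.24],[0,0,0,0,0.24],[0,0,-0.01,0,0.24],[0,0,-0.04,0,0.24],[0,0,-0.05,0,0.24],[0.06,0,-0.02,0,0.24],[0.06,0,0,0,0.24]]'
python3 -c "
from h import *
st();pots(['side'])
p=shot('side');cv2.imwrite('pics/v5.png',cv2.resize(cv2.cvtColor(p['image'][80:200,170:310],4),(560,480)))"
```

```text
time_s: 21.45
ee_pos: [0.4642, 0.1225, 0.3249]
eef_rot: [[-0.094, -0.996, 0.006], [-0.996, 0.094, 0.003], [-0.003, -0.006, -1.0]]
ft_force: [0.7, -0.1, -0.5]
gripper_width: 0.622
grip_force: 0.0
t 21.45 tcp [0.4642 0.1225 0.3249] w 0.622 gf 0.0 F [ 0.7 -0.1 -0.5] q [ 0.6   0.12 -0.3   0.   -1.14 -0.69]
[[-0.094, -0.996, 0.006], [-0.996, 0.094, 0.003], [-0.003, -0.006, -1.0]]
side 0.83 [372. 275. 396. 308.] topz 0.165 mid [ 0.4779 -0.3097  0.1632] med [ 0.4772 -0.3102  0.1636] span [0.029 0.027 0.005]
side 0.71 [232. 131. 250. 159.] topz 0.185 mid [0.4642 0.2075 0.1825] med [0.4651 0.2062 0.1826] span [0.028 0.029 0.006]
side 0.6 [345. 255. 368. 292.] topz 0.166 mid [ 0.4605 -0.2498  0.1635] med [ 0.4603 -0.2501  0.1642] span [0.028 0.029 0.005]
```

View pics/v5.png

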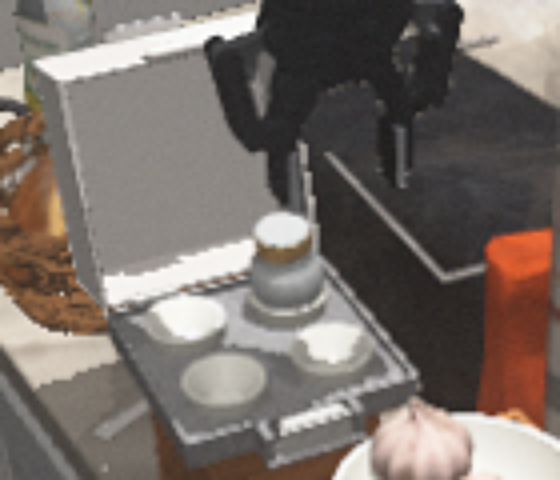

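Pot 1 stands home in cup 3. Next the rightmost pot (knocked to y≈-0.31), with the present orientation.

```bash
python3 -m jog '[[0.0633,-0.0083,0,0,0.4],[0.0633,-0.0083,0,0,0.4],[0.0633,-0.0083,0,0,0.4],[0.0633,-0.0083,0,0,0.4],[0.0633,-0.0083,0,0,0.4],[0.0633,-0.0083,0,0,0.4],[0.0633,-0.0083,0,0,0.4],[0.0633,-0.0083,0,0,0.4],[0.0633,-0.0083,0,0,0.4],[0,0,0,0,0.4]]'
python3 -c "
from h import *
st();pots(['side'])"
```

```text
time_s: 22.6
ee_pos: [0.4781, -0.3127, 0.3205]
eef_rot: [[-0.102, -0.995, -0.002], [-0.995, 0.102, -0.001], [0.001, 0.001, -1.0]]
ft_force: [-0.5, 1.4, -1.0]
gripper_width: 0.706
grip_force: 0.0
t 22.6 tcp [ 0.4781 -0.3127  0.3205] w 0.706 gf 0.0 F [-0.5  1.4 -1. ] q [-0.3   0.28 -0.1   0.   -1.19  0.19]
[[-0.102, -0.995, -0.002], [-0.995, 0.102, -0.001], [0.001, 0.001, -1.0]]
side 0.95 [372. 272. 398. 307.] topz 0.165 mid [ 0.4785 -0.3093  0.1627] med [ 0.4778 -0.3093  0.1635] span [0.029 0.028 0.005]
side 0.7 [232. 132. 252. 156.] topz 0.185 mid [0.4659 0.2068 0.1826] med [0.4666 0.2058 0.1825] span [0.028 0.025 0.006]
side 0.51 [180.  84. 276. 225.] topz 0.267 mid [0.4422 0.3157 0.2713] med [0.4373 0.3047 0.2675] span [0.137 0.075 0.02 ]
```

```bash
python3 -m jog '[[-0.005,-0.001,0.05,0,0.4],[0,0,0.05,0,0.4],[0,0,0.0247,0,0.4],[0,0,0.02,0,0.4],[0,0,0,0,-1],[0,0,0,0,-1],[0,0,0,0,-1],[0,0,0,0,-1],[0,0,0,0,-1],[0,0,0,0,-1]]' 60
python3 -m jog '[[0,0,0,0,-1],[0,0,-0.02,0,-1],[0,0,-0.03,0,-1],[0,0,-0.05,0,-1],[0,0,-0.05,0,-1],[0,0,0,0,-1]]'
python3 -c "
from h import *
st();pots(['side'])"
```

```text
time_s: 23.7
ee_pos: [0.4796, -0.3047, 0.2148]
eef_rot: [[-0.096, -0.995, 0.004], [-0.995, 0.096, -0.001], [0.001, -0.004, -1.0]]
ft_force: [1.6, 3.1, 6.4]
gripper_width: 0.373
grip_force: 63.6
time_s: 24.3
ee_pos: [0.4796, -0.3059, 0.3312]
eef_rot: [[-0.097, -0.995, 0.008], [-0.995, 0.097, -0.005], [0.004, -0.009, -1.0]]
ft_force: [0.5, -0.3, -0.8]
gripper_width: 0.38
grip_force: 62.5
t 24.3 tcp [ 0.4796 -0.3059  0.3312] w 0.38 gf 62.5 F [ 0.5 -0.3 -0.8] q [-0.28  0.27 -0.1   0.   -1.2   0.18]
[[-0.097, -0.995, 0.008], [-0.995, 0.097, -0.005], [0.004, -0.009, -1.0]]
side 0.93 [345. 257. 367. 286.] topz 0.166 mid [ 0.46   -0.2506  0.1637] med [ 0.4595 -0.2509  0.1642] span [0.027 0.027 0.005]
side 0.83 [229. 131. 251. 160.] topz 0.184 mid [0.4639 0.208  0.1823] med [0.4654 0.2055 0.1824] span [0.026 0.028 0.006]
side 0.7 [380. 225. 412. 264.] topz 0.282 mid [ 0.4791 -0.3138  0.2798] med [ 0.4796 -0.3157  0.2806] span [0.03  0.027 0.005]
side 0.65 [249. 190. 317. 230.] topz 0.148 mid [ 0.4478 -0.0281  0.146 ] med [ 0.463  -0.0243  0.1464] span [0.132 0.124 0.007]
side 0.44 [264. 181. 289. 205.] topz 0.178 mid [0.446  0.0131 0.1782] med [0.444  0.0134 0.1752] span [0.016 0.014 0.012]
```

```bash
python3 -m jog '[[-0.0601,0.0077,0,0,-1],[-0.0601,0.0077,0,0,-1],[-0.0601,0.0077,0,0,-1],[-0.0601,0.0077,0,0,-1],[-0.0601,0.0077,0,0,-1],[-0.0601,0.0077,0,0,-1],[-0.0601,0.0077,0,0,-1],[-0.0601,0.0077,0,0,-1],[-0.0601,0.0077,0,0,-1],[-0.0601,0.0077,0,0,-1]]'
python3 -m jog '[[0,0,0.04,0,-1],[0,0,0.02,0,-1],[0,0,0,0,-1]]'
python3 -c "
from h import *
st();pots(['side'])"
```

```text
time_s: 25.4
ee_pos: [0.4633, 0.1506, 0.3237]
eef_rot: [[-0.097, -0.995, -0.004], [-0.995, 0.097, -0.002], [0.003, 0.004, -1.0]]
ft_force: [0.6, -0.6, -1.2]
gripper_width: 0.374
grip_force: 62.5
time_s: 25.7
ee_pos: [0.4625, 0.1486, 0.2764]
eef_rot: [[-0.097, -0.995, -0.009], [-0.995, 0.097, -0.005], [0.006, 0.009, -1.0]]
ft_force: [-0.5, -1.0, -1.7]
gripper_width: 0.375
grip_force: 62.6
t 25.7 tcp [0.4625 0.1486 0.2764] w 0.375 gf 62.6 F [-0.5 -1.  -1.7] q [ 0.65  0.18 -0.36 -0.   -1.05 -0.74]
[[-0.097, -0.995, -0.009], [-0.995, 0.097, -0.005], [0.006, 0.009, -1.0]]
side 0.78 [241. 129. 262. 160.] topz 0.226 mid [0.4578 0.1409 0.2241] med [0.4573 0.1387 0.225 ] span [0.028 0.029 0.006]
side 0.7 [347. 260. 369. 288.] topz 0.166 mid [ 0.4592 -0.2505  0.164 ] med [ 0.4591 -0.2507  0.1643] span [0.027 0.028 0.005]
side 0.51 [226. 138. 245. 157.] topz 0.178 mid [0.452  0.2018 0.1774] med [0.4514 0.2017 0.1763] span [0.006 0.011 0.008]
```

```bash
python3 -m jog '[[0.001,0,0.03,0,-1],[0,0,0.016,0,-1],[0,0,0.004,0,-1],[0,0,0,0,-1]]';python3 -m jog '[[0,0,0.003,0,-1],[0,0,0,0,-1]]'
```

```text
time_s: 26.2
ee_pos: [0.465, 0.1484, 0.2437]
eef_rot: [[-0.097, -0.995, 0.001], [-0.995, 0.097, -0.0], [-0.0, -0.001, -1.0]]
ft_force: [-0.5, 0.9, -1.2]
gripper_width: 0.372
grip_force: 62.6
time_s: 26.4
ee_pos: [0.465, 0.1488, 0.2416]
eef_rot: [[-0.097, -0.995, 0.001], [-0.995, 0.097, 0.001], [-0.001, -0.001, -1.0]]
ft_force: [-0.2, 0.3, -1.6]
gripper_width: 0.376
grip_force: 62.6
```

```bash
python3 -m jog '[[0,0,0.005,0,-1],[0,0,0.002,0,-1],[0,0,0,0,-1]]';python3 -m jog '[[0,0,0.002,0,-1],[0,0,0,0,-1]]'
```

```text
time_s: 26.7
ee_pos: [0.4645, 0.1487, 0.2355]
eef_rot: [[-0.097, -0.995, -0.001], [-0.995, 0.097, -0.0], [0.0, 0.0, -1.0]]
ft_force: [-0.5, -0.5, -1.7]
gripper_width: 0.373
grip_force: 62.6
time_s: 26.9
ee_pos: [0.4648, 0.1488, 0.2346]
eef_rot: [[-0.097, -0.995, 0.0], [-0.995, 0.097, 0.0], [-0.0, -0.0, -1.0]]
ft_force: [-1.2, 0.1, 0.2]
gripper_width: 0.375
grip_force: 63.1
```

```bash
python3 -m jog '[[0,0,0.002,0,-1],[0,0,0,0,-1]]'; python3 -m jog '[[0,0,-0.002,0,0.24],[0,0,0,0,0.24],[0,0,0,0,0.24],[0,0,0,0,0.24],[0,0,-0.01,0,0.24],[0,0,-0.04,0,0.24],[0,0,-0.05,0,0.24],[0,0,-0.02,0,0.24]]'
python3 -c "
from h import *
st();pots(['side'])"
```

```text
time_s: 27.1
ee_pos: [0.4648, 0.1488, 0.2345]
eef_rot: [[-0.096, -0.995, 0.001], [-0.995, 0.096, -0.0], [-0.0, -0.001, -1.0]]
ft_force: [-4.9, 0.4, 9.6]
gripper_width: 0.375
grip_force: 64.4
time_s: 27.9
ee_pos: [0.4659, 0.1491, 0.3284]
eef_rot: [[-0.096, -0.995, 0.006], [-0.995, 0.096, 0.003], [-0.003, -0.006, -1.0]]
ft_force: [1.0, -0.0, -0.3]
gripper_width: 0.624
grip_force: 0.0
t 27.9 tcp [0.4659 0.1491 0.3284] w 0.624 gf 0.0 F [ 1.  -0.  -0.3] q [ 0.64  0.13 -0.28  0.   -1.16 -0.74]
[[-0.096, -0.995, 0.006], [-0.995, 0.096, 0.003], [-0.003, -0.006, -1.0]]
side 0.94 [345. 256. 367. 288.] topz 0.166 mid [ 0.4605 -0.2502  0.1635] med [ 0.4607 -0.2504  0.1642] span [0.028 0.028 0.005]
side 0.71 [230. 131. 248. 160.] topz 0.185 mid [0.465  0.2074 0.1825] med [0.4665 0.2067 0.1826] span [0.027 0.027 0.005]
side 0.61 [245. 145. 262. 175.] topz 0.184 mid [0.4584 0.1398 0.1818] med [0.459  0.1384 0.1828] span [0.026 0.028 0.006]
```

```bash
python3 -m jog '[[0.06,0,0,0,0.4],[0.06,0,0,0,0.4],[0.06,0,0,0,0.4],[0.06,0,0,0,0.4],[0,0,0,0.0455,0.4],[0,0,0,0.0455,0.4],[0,0,0,0.0455,0.4],[0,0,0,0.0455,0.4],[0,0,0,0.0455,0.4],[0,0,0,0.0455,0.4]]'
python3 -m jog '[[0,0,0,0.0455,0.4],[0,0,0,0.0455,0.4],[0,0,0,0.0455,0.4],[0,0,0,0.0455,0.4],[0,0,0,0.045,0.4],[-0.0091,-0.0575,0,0,0.4],[-0.0091,-0.0575,0,0,0.4],[-0.0091,-0.0575,0,0,0.4],[-0.0091,-0.0575,0,0,0.4],[-0.0091,-0.0575,0,0,0.4]]'
python3 -m jog '[[0,0,0,0,0.4]]'
python3 -c "
from h import *
st();pots(['side'])"
```

```text
time_s: 29.0
ee_pos: [0.4468, -0.0306, 0.3232]
eef_rot: [[-0.82, -0.573, -0.002], [-0.573, 0.82, -0.0], [0.002, 0.001, -1.0]]
ft_force: [0.4, -0.9, 1.1]
gripper_width: 0.7
grip_force: 0.0
time_s: 30.0
ee_pos: [0.4598, -0.2499, 0.3232]
eef_rot: [[-0.995, 0.097, -0.002], [0.097, 0.995, 0.001], [0.002, 0.001, -1.0]]
ft_force: [0.8, 0.9, 0.1]
gripper_width: 0.703
grip_force: 0.0
time_s: 30.1
ee_pos: [0.4599, -0.2522, 0.3225]
eef_rot: [[-0.995, 0.103, -0.003], [0.103, 0.995, 0.0], [0.003, -0.0, -1.0]]
ft_force: [-0.6, -0.1, 0.2]
gripper_width: 0.702
grip_force: 0.0
t 30.1 tcp [ 0.4599 -0.2522  0.3225] w 0.702 gf 0.0 F [-0.6 -0.1  0.2] q [-0.19  0.2  -0.21  0.   -1.17 -1.48]
[[-0.995, 0.103, -0.003], [0.103, 0.995, 0.0], [0.003, -0.0, -1.0]]
side 0.84 [346. 257. 369. 289.] topz 0.166 mid [ 0.4603 -0.2503  0.1637] med [ 0.46   -0.2511  0.1642] span [0.028 0.028 0.005]
side 0.73 [250. 188. 318. 232.] topz 0.148 mid [ 0.4477 -0.0285  0.1459] med [ 0.4496 -0.025   0.1464] span [0.132 0.124 0.006]
side 0.66 [231. 132. 248. 160.] topz 0.185 mid [0.464  0.2066 0.1823] med [0.465  0.2055 0.1825] span [0.026 0.028 0.006]
```

```bash
python3 -m jog '[[-0.0036,0.0044,0.05,0,0.4],[0,0,0.05,0,0.4],[0,0,0.0273,0,0.4],[0,0,0.02,0,0.4],[0,0,0,0,-1],[0,0,0,0,-1],[0,0,0,0,-1],[0,0,0,0,-1],[0,0,0,0,-1],[0,0,0,0,-1]]' 60
python3 -m jog '[[0,0,0,0,-1],[0,0,-0.02,0,-1],[0,0,-0.03,0,-1],[0,0,-0.05,0,-1],[0,0,-0.05,0,-1],[0,0,0,0,-1]]'
python3 -c "
from h import *
st();pots(['side'])"
```

```text
time_s: 31.2
ee_pos: [0.4645, -0.2455, 0.2158]
eef_rot: [[-0.995, 0.096, 0.004], [0.096, 0.995, -0.001], [-0.004, -0.001, -1.0]]
ft_force: [-0.1, -0.4, 7.4]
gripper_width: 0.373
grip_force: 62.2
time_s: 31.8
ee_pos: [0.4651, -0.2456, 0.3319]
eef_rot: [[-0.995, 0.096, 0.011], [0.096, 0.995, -0.003], [-0.011, -0.002, -1.0]]
ft_force: [0.0, -0.1, -1.3]
gripper_width: 0.375
grip_force: 61.6
t 31.8 tcp [ 0.4651 -0.2456  0.3319] w 0.375 gf 61.6 F [ 0.  -0.1 -1.3] q [-0.18  0.19 -0.19  0.   -1.17 -1.49]
[[-0.995, 0.096, 0.011], [0.096, 0.995, -0.003], [-0.011, -0.002, -1.0]]
side 0.75 [352. 207. 377. 240.] topz 0.281 mid [ 0.4618 -0.2429  0.2788] med [ 0.4582 -0.2418  0.2797] span [0.023 0.022 0.006]
side 0.6 [243. 147. 262. 176.] topz 0.184 mid [0.4592 0.1396 0.1821] med [0.4594 0.1381 0.1826] span [0.028 0.026 0.005]
```

```bash
python3 -m jog '[[0.0158,0.0573,0,0,-1],[0.0158,0.0573,0,0,-1],[0.0158,0.0573,0,0,-1],[0.0158,0.0573,0,0,-1],[0.0158,0.0573,0,0,-1],[0.0158,0.0573,0,0,-1],[0.0158,0.0573,0,0,-1],[0.0158,0.0573,0,0,-1],[0.0158,0.0573,0,0,-1],[0,0,0,0,-1]]'
python3 -m jog '[[0,0,0.04,0,-1],[0,0,0.02,0,-1],[0,0,0,0,-1]]'
python3 -c "
from h import *
st();pots(['side'])
p=shot('side');cv2.imwrite('pics/v6.png',cv2.resize(cv2.cvtColor(p['image'][80:200,170:310],4),(560,480)))"
```

```text
time_s: 32.9
ee_pos: [0.3932, 0.1536, 0.3246]
eef_rot: [[-0.996, 0.091, -0.003], [0.091, 0.996, -0.001], [0.003, -0.001, -1.0]]
ft_force: [-0.1, 0.4, -1.3]
gripper_width: 0.373
grip_force: 62.0
time_s: 33.2
ee_pos: [0.3927, 0.1485, 0.2778]
eef_rot: [[-0.995, 0.098, -0.008], [0.098, 0.995, -0.005], [0.007, -0.006, -1.0]]
ft_force: [0.6, -0.7, -2.4]
gripper_width: 0.372
grip_force: 62.0
t 33.2 tcp [0.3927 0.1485 0.2778] w 0.372 gf 62.0 F [ 0.6 -0.7 -2.4] q [ 0.75  0.06 -0.5  -0.   -1.03 -2.42]
[[-0.995, 0.098, -0.008], [0.098, 0.995, -0.005], [0.007, -0.006, -1.0]]
side 0.86 [246. 145. 263. 174.] topz 0.185 mid [0.4594 0.1416 0.1822] med [0.4603 0.1394 0.1827] span [0.027 0.027 0.006]
side 0.72 [215. 142. 232. 167.] topz 0.227 mid [0.3815 0.1436 0.225 ] med [0.3797 0.1442 0.2255] span [0.009 0.024 0.006]
side 0.64 [232. 129. 250. 156.] topz 0.184 mid [0.4647 0.2077 0.1825] med [0.4651 0.2064 0.1826] span [0.025 0.028 0.006]
```

View pics/v6.png

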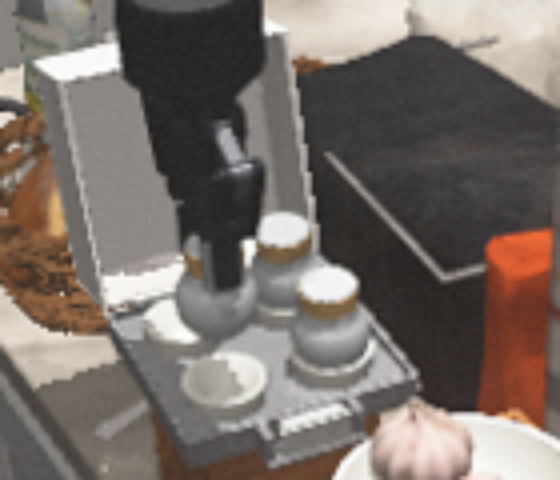

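```bash
python3 -m jog '[[-0.0068,0.0027,0.02,0,-1],[0,0,0.016,0,-1],[0,0,0.012,0,-1],[0,0,0,0,-1],[0,0,0,0,-1]]';python3 -m jog '[[0,0,0.003,0,-1],[0,0,0,0,-1]]'
```

```text
time_s: 33.85
ee_pos: [0.4003, 0.1515, 0.2459]
eef_rot: [[-0.995, 0.097, 0.001], [0.097, 0.995, 0.0], [-0.001, 0.0, -1.0]]
ft_force: [-0.0, -0.3, -0.9]
gripper_width: 0.375
grip_force: 62.0
time_s: 34.05
ee_pos: [0.4, 0.1515, 0.2433]
eef_rot: [[-0.995, 0.097, 0.0], [0.097, 0.995, 0.0], [-0.0, 0.001, -1.0]]
ft_force: [0.3, -0.3, -0.9]
gripper_width: 0.371
grip_force: 62.0
```

```bash
python3 -m jog '[[0,0,0.005,0,-1],[0,0,0.003,0,-1],[0,0,0,0,-1]]';python3 -m jog '[[0,0,0.003,0,-1],[0,0,0,0,-1]]';python3 -m jog '[[0,0,0.002,0,-1],[0,0,0,0,-1]]'
```

```text
time_s: 34.35
ee_pos: [0.4004, 0.1518, 0.2392]
eef_rot: [[-0.995, 0.096, 0.002], [0.096, 0.995, 0.0], [-0.002, 0.0, -1.0]]
ft_force: [-5.4, 0.2, 13.5]
gripper_width: 0.374
grip_force: 64.2
time_s: 34.55
ee_pos: [0.4006, 0.1518, 0.2391]
eef_rot: [[-0.996, 0.095, 0.003], [0.095, 0.996, -0.0], [-0.003, 0.0, -1.0]]
ft_force: [-10.1, -1.2, 25.8]
gripper_width: 0.375
grip_force: 66.3
time_s: 34.75
ee_pos: [0.4007, 0.1518, 0.239]
eef_rot: [[-0.996, 0.094, 0.004], [0.094, 0.996, -0.0], [-0.004, 0.0, -1.0]]
ft_force: [-15.5, -1.7, 36.9]
gripper_width: 0.377
grip_force: 67.7
```

```bash
python3 -m jog '[[0,0,-0.007,0,-1],[0.005,0,0,0,-1],[0,0,0.003,0,-1],[0,0,0,0,-1],[0,0,0.003,0,-1],[0,0,0,0,-1]]';python3 -m jog '[[0,0,0.002,0,-1],[0,0,0,0,-1]]'
```

```text
time_s: 35.35
ee_pos: [0.3962, 0.1515, 0.235]
eef_rot: [[-0.995, 0.096, -0.001], [0.096, 0.995, -0.002], [0.001, -0.002, -1.0]]
ft_force: [-4.9, -2.5, 11.4]
gripper_width: 0.373
grip_force: 63.9
time_s: 35.55
ee_pos: [0.3963, 0.1515, 0.235]
eef_rot: [[-0.995, 0.095, 0.0], [0.095, 0.995, -0.002], [-0.0, -0.002, -1.0]]
ft_force: [-9.2, -2.5, 20.7]
gripper_width: 0.372
grip_force: 65.3
```

Seat height reached (0.235). Release, back off, and check.

```bash
python3 -m jog '[[0,0,-0.004,0,0.3],[0,0,0,0,0.3],[0,0,0,0,0.3],[0,0,0,0,0.3],[0,0,-0.01,0,0.3],[0,0,-0.04,0,0.3],[0,0,-0.05,0,0.3],[0,-0.06,-0.02,0,0.3],[0,-0.06,0,0,0],[0,-0.06,0,0,0]]'
python3 -m jog '[[0,-0.06,0,0,0],[0,-0.06,0,0,-1],[0,-0.03,0,0,-1],[0,0,0,0,-1],[0,0,0,0,-1],[0,0,0,0,-1]]'
python3 -c "
from h import *
st();pots(['side','top'])
q=shot('side');p=shot('top')
cv2.imwrite('pics/v7.png',np.hstack([cv2.resize(cv2.cvtColor(q['image'][80:220,170:310],4),(400,400)),cv2.resize(cv2.cvtColor(p['image'][160:260,110:210],4),(400,400))]))"
```

```text
time_s: 36.55
ee_pos: [0.3829, 0.0164, 0.3267]
eef_rot: [[-0.995, 0.095, 0.002], [0.095, 0.995, 0.001], [-0.002, 0.001, -1.0]]
ft_force: [0.8, -0.2, 0.4]
gripper_width: 0.501
grip_force: 0.0
time_s: 37.15
ee_pos: [0.3724, -0.094, 0.3257]
eef_rot: [[-0.995, 0.096, 0.0], [0.096, 0.995, 0.0], [-0.0, 0.0, -1.0]]
ft_force: [0.4, 0.3, 0.3]
gripper_width: 0.004
grip_force: 0.0
t 37.15 tcp [ 0.3724 -0.094   0.3257] w 0.004 gf 0.0 F [0.4 0.3 0.3] q [ 0.18 -0.06 -0.49 -0.   -1.15 -1.85]
[[-0.995, 0.096, 0.0], [0.096, 0.995, 0.0], [-0.0, 0.0, -1.0]]
side 0.84 [231. 129. 249. 158.] topz 0.185 mid [0.464  0.2078 0.1823] med [0.466  0.2055 0.1827] span [0.025 0.029 0.006]
side 0.82 [220. 153. 237. 178.] topz 0.184 mid [0.3938 0.1489 0.182 ] med [0.3941 0.1467 0.1826] span [0.028 0.029 0.006]
side 0.52 [243. 147. 259. 174.] topz 0.185 mid [0.4116 0.0495 0.2485] med [0.4517 0.1426 0.1827] span [0.098 0.21  0.137]
top 0.74 [190. 190. 203. 208.] topz 0.185 mid [0.4693 0.2105 0.1828] med [0.4695 0.2105 0.1822] span [0.027 0.028 0.006]
top 0.71 [211. 193. 230. 205.] topz 0.185 mid [0.4631 0.1443 0.1827] med [0.4631 0.1434 0.1828] span [0.028 0.029 0.006]
```

View pics/v7.png

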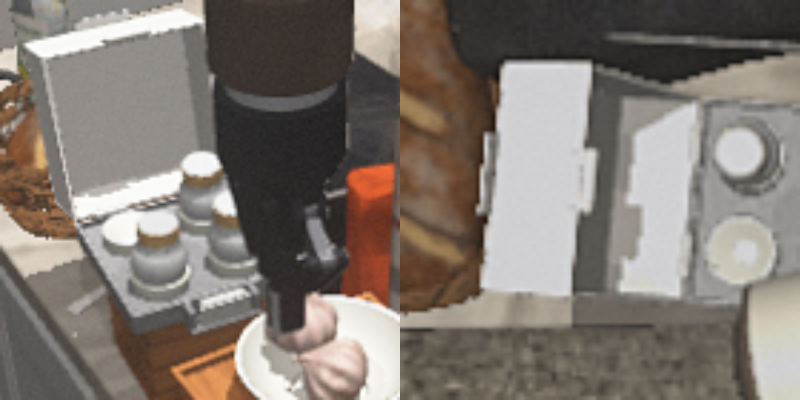

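Three pots are home and upright. Before going behind the lid I'll check free height there, and rotate and raise the hand meanwhile.

```bash
python3 -m jog '[[0,0,-0.0112,-0.0455,-1],[0,0,-0.0112,-0.0455,-1],[0,0,-0.0112,-0.0455,-1],[0,0,-0.0112,-0.0455,-1],[0,0,-0.0112,-0.0455,-1],[0,0,-0.0112,-0.0455,-1],[0,0,-0.0112,-0.0455,-1],[0,0,-0.0112,-0.0455,-1],[0,0,-0.0112,-0.0455,-1],[0,0,-0.0112,-0.0455,-1]]'
python3 -m jog '[[0,0,0,-0.045,-1],[0,0,0,0,-1]]'
cat >> h.py <<'E'
def casexyz(P):
    d=np.asarray(P)-[.4337,.1815,0]; c,s=np.cos(1.4747),np.sin(1.4747)
    return np.stack([d[...,0]*c+d[...,1]*s,-d[...,0]*s+d[...,1]*c,d[...,2]],-1)
E
python3 - <<'E'
from h import *
o=st(); print('case tcp',casexyz(o['ee_pos']).round(4))
p=shot('top'); Q=casexyz(world(p)).reshape(-1,3); Q=Q[~np.isnan(Q[:,0])]
for a in np.arange(.13,.32,.015):
    m=(Q[:,0]>a)&(Q[:,0]<a+.015)&(abs(Q[:,1])<.06); print(round(a,3),Q[m,2].max().round(3) if m.any() else None,end='; ')
L=Q[(Q[:,2]>.2)&(abs(Q[:,1])<.09)&(Q[:,0]<.22)&(Q[:,0]>.08)]; print('\nlid',L.min(0),L.max(0)); 
for y in(-.05,0,.05):
    l=L[abs(L[:,1]-y)<.008]; print(y,l[:,0].min(),l[:,0].max())
E
```

```text
time_s: 38.45
ee_pos: [0.3723, -0.0942, 0.4098]
eef_rot: [[-0.23, -0.973, -0.0], [-0.973, 0.23, 0.0], [-0.0, 0.0, -1.0]]
ft_force: [-0.1, 0.5, 0.2]
gripper_width: 0.003
grip_force: 0.0
time_s: 38.65
ee_pos: [0.3723, -0.0942, 0.4097]
eef_rot: [[-0.096, -0.995, 0.0], [-0.995, 0.096, 0.0], [-0.0, -0.0, -1.0]]
ft_force: [-0.9, 1.3, 0.2]
gripper_width: 0.0
grip_force: 0.0
t 38.65 tcp [ 0.3723 -0.0942  0.4097] w 0.0 gf 0.0 F [-0.9  1.3  0.2] q [ 0.18 -0.11 -0.32 -0.   -1.36 -0.28]
[[-0.096, -0.995, 0.0], [-0.995, 0.096, 0.0], [-0.0, -0.0, -1.0]]
case tcp [-0.2804  0.0347  0.4097]
0.13 0.268; 0.145 0.266; 0.16 0.268; 0.175 None; 0.19 None; 0.205 None; 0.22 None; 0.235 0.094; 0.25 0.11; 0.265 0.116; 0.28 0.121; 0.295 0.124; 0.31 0.124; 
lid [ 0.09097656 -0.07193862  0.20046479] [0.17457773 0.07312334 0.28524258]
-0.05 0.10838779772840863 0.16989599220343105
0 0.09570584215279877 0.17441560686633634
0.05 0.10719672928772361 0.17121977388202606
```

```bash
python3 -m jog '[[-0.0588,-0.0042,0,0,-1],[-0.0588,-0.0042,0,0,-1],[-0.0588,-0.0042,0,0,-1],[-0.0588,-0.0042,0,0,-1],[-0.0588,-0.0042,0,0,-1],[-0.0588,-0.0042,0,0,-1],[-0.0588,-0.0042,0,0,-1],[-0.0588,-0.0042,0,0,-1],[-0.0588,-0.0042,0,0,-1],[-0.0588,-0.0042,0,0,-1]]'
python3 -m jog '[[-0.0588,-0.0042,0,0,-1],[-0.01,0,0,0,-1],[0,0,0.045,0,-1],[0,0,0.045,0,-1],[0,0,0.045,0,-1],[0,0,0.01,0,-1],[0,0,0,0,-1]]'
python3 -c "
from h import *
o=st(); print('case tcp',casexyz(o['ee_pos']).round(4))"
```

```text
time_s: 39.7
ee_pos: [0.4461, 0.3434, 0.4091]
eef_rot: [[-0.099, -0.995, -0.0], [-0.995, 0.099, -0.001], [0.001, 0.0, -1.0]]
ft_force: [-0.0, -0.1, 0.1]
gripper_width: 0.003
grip_force: 0.0
time_s: 40.4
ee_pos: [0.4543, 0.392, 0.2999]
eef_rot: [[-0.098, -0.995, -0.001], [-0.995, 0.098, -0.003], [0.003, 0.001, -1.0]]
ft_force: [0.2, -0.1, 0.6]
gripper_width: -0.0
grip_force: 0.0
t 40.4 tcp [0.4543 0.392  0.2999] w -0.0 gf 0.0 F [ 0.2 -0.1  0.6] q [ 0.98  0.35 -0.06  0.   -1.17 -1.08]
[[-0.098, -0.995, -0.001], [-0.995, 0.098, -0.003], [0.003, 0.001, -1.0]]
case tcp [ 0.2115 -0.0003  0.2999]
```

```bash
python3 -m jog '[[0.021,0,0,0,-1],[0.021,0,0,0,-1],[0.0133,0,-0.009,0,-1],[0.0133,0,-0.009,0,-1],[0.0133,0,-0.009,0,-1],[0.0133,0,-0.009,0,-1]]'
python3 -m jog '[[0.0137,0,-0.0053,0,-1],[0.0137,0,-0.0053,0,-1],[0.0137,0,-0.0053,0,-1],[0.0137,0,-0.0053,0,-1]]'
python3 -c "
from h import *
o=st(); print('case tcp',casexyz(o['ee_pos']).round(4))
q=shot('side');cv2.imwrite('pics/v8.png',cv2.resize(cv2.cvtColor(q['image'][40:220,150:330],4),(500,500)))"
```

```text
time_s: 41.0
ee_pos: [0.4474, 0.3206, 0.3287]
eef_rot: [[-0.097, -0.995, 0.0], [-0.995, 0.097, 0.001], [-0.001, -0.0, -1.0]]
ft_force: [0.1, 2.9, -1.5]
gripper_width: 0.002
grip_force: 0.9
time_s: 41.4
ee_pos: [0.4434, 0.2796, 0.3438]
eef_rot: [[-0.097, -0.995, -0.0], [-0.995, 0.097, -0.0], [0.0, 0.0, -1.0]]
ft_force: [0.6, 2.3, -1.2]
gripper_width: 0.002
grip_force: 1.0
t 41.4 tcp [0.4434 0.2796 0.3438] w 0.002 gf 1.0 F [ 0.6  2.3 -1.2] q [ 0.87  0.19 -0.17 -0.   -1.22 -0.97]
[[-0.097, -0.995, -0.0], [-0.995, 0.097, -0.0], [0.0, 0.0, -1.0]]
case tcp [ 9.860e-02 -3.000e-04  3.438e-01]
```

View pics/v8.png

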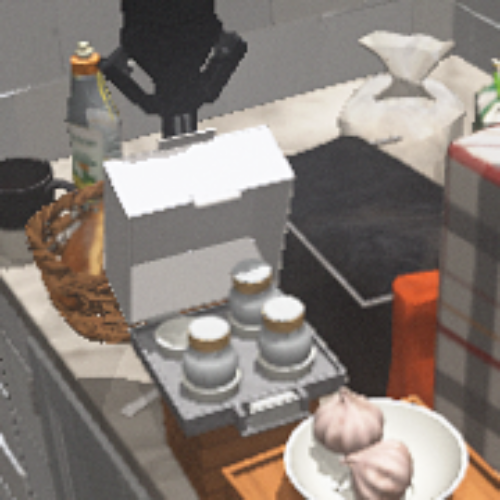

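```bash
python3 -m jog '[[0.0143,0,0.0007,0,-1],[0.0143,0,0.0007,0,-1],[0.0143,0,0.0007,0,-1],[0.0143,0,0.0007,0,-1],[0.0133,0,0.0047,0,-1],[0.0133,0,0.0047,0,-1],[0.0133,0,0.0047,0,-1],[0.0133,0,0.0047,0,-1]]'
python3 -m jog '[[0.011,0,0.0087,0,-1],[0.011,0,0.0087,0,-1],[0.011,0,0.0087,0,-1],[0.011,0,0.0087,0,-1],[0.013,0,0.009,0,-1],[0.013,0,0.009,0,-1]]'
python3 -c "
from h import *
o=st(); print('case tcp',casexyz(o['ee_pos']).round(4))"
```

```text
time_s: 42.25
ee_pos: [0.4355, 0.1972, 0.3271]
eef_rot: [[-0.097, -0.995, 0.0], [-0.995, 0.097, 0.0], [-0.0, -0.0, -1.0]]
ft_force: [1.1, 1.9, 1.8]
gripper_width: -0.003
grip_force: 1.2
time_s: 42.85
ee_pos: [0.4299, 0.145, 0.2868]
eef_rot: [[-0.097, -0.995, -0.001], [-0.995, 0.097, -0.0], [0.0, 0.001, -1.0]]
ft_force: [-0.0, 1.5, 2.4]
gripper_width: 0.002
grip_force: 1.2
t 42.85 tcp [0.4299 0.145  0.2868] w 0.002 gf 1.2 F [-0.   1.5  2.4] q [ 0.68  0.11 -0.42 -0.   -1.05 -0.78]
[[-0.097, -0.995, -0.001], [-0.995, 0.097, -0.0], [0.0, 0.001, -1.0]]
case tcp [-3.670e-02  2.000e-04  2.868e-01]
```

```bash
python3 -m jog '[[0.0103,0,0.0073,0,-1],[0.0103,0,0.0073,0,-1],[0.0103,0,0.0073,0,-1],[0,0,0,0,-1]]'
python3 -m jog '[[0,0,0.0027,0,-1],[0,0,0.0027,0,-1],[0,0,0,0,-1]]'
python3 -c "
from h import *
o=st(); print('case tcp',casexyz(o['ee_pos']).round(4))"
```

```text
time_s: 43.25
ee_pos: [0.4272, 0.1213, 0.2703]
eef_rot: [[-0.098, -0.995, -0.003], [-0.995, 0.098, -0.002], [0.002, 0.003, -1.0]]
ft_force: [-0.2, -0.4, -0.8]
gripper_width: -0.002
grip_force: 0.0
time_s: 43.55
ee_pos: [0.4279, 0.1226, 0.2669]
eef_rot: [[-0.097, -0.995, -0.001], [-0.995, 0.097, -0.001], [0.001, 0.001, -1.0]]
ft_force: [-0.2, 0.3, 0.2]
gripper_width: -0.001
grip_force: 0.0
t 43.55 tcp [0.4279 0.1226 0.2669] w -0.001 gf 0.0 F [-0.2  0.3  0.2] q [ 0.65  0.11 -0.47 -0.   -1.   -0.74]
[[-0.097, -0.995, -0.001], [-0.995, 0.097, -0.001], [0.001, 0.001, -1.0]]
case tcp [-5.920e-02  1.000e-04  2.669e-01]
```

```bash
python3 -c "
from h import *
q=shot('side');cv2.imwrite('pics/v9.png',cv2.resize(cv2.cvtColor(q['image'][80:200,170:290],4),(500,500)))
Q=casexyz(world(q)).reshape(-1,3)
for a in range(-75,75,15):
    m=(Q[:,0]*1000>a)&(Q[:,0]*1000<a+15)&(Q[:,1]>.025)&(Q[:,1]<.07)&(Q[:,2]<.25)&(Q[:,2]>.15); print(a,np.round(np.median(Q[m,2]),4) if m.any() else None)
"
```

```text
-75 0.1793
-60 0.1945
-45 0.1949
-30 0.1947
-15 0.1951
0 0.1951
15 0.1951
30 0.1953
45 0.1953
60 0.1956
```

View pics/v9.png

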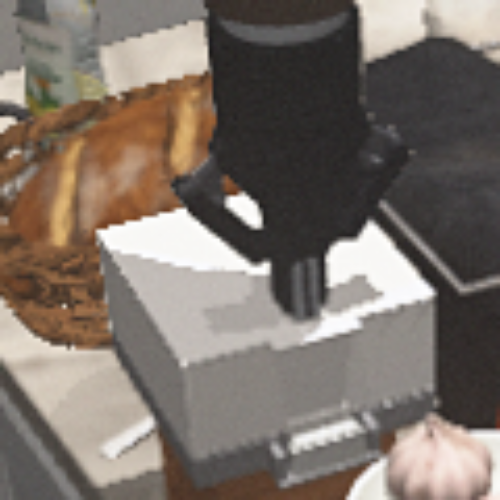

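The lid lies flat at 0.195, so it has snapped over. I'll press once to be sure, retreat, and check it stays.

```bash
python3 -m jog '[[0,0,0.003,0,-1],[0,0,0.003,0,-1],[0,0,0,0,-1]]'; python3 -m jog '[[0,0,-0.02,0,-1],[0,0,-0.06,0,-1],[0,0,-0.06,0,-1],[0.06,0,0,0,-1],[0.06,0,0,0,-1],[0.06,0,0,0,-1],[0.06,0,0,0,-1],[0,0,0,0,-1],[0,0,0,0,-1],[0,0,0,0,-1]]'
python3 -c "
from h import *
st()
q=shot('side');cv2.imwrite('pics/v10.png',cv2.cvtColor(q['image'][60:360,150:450],4))
Q=casexyz(world(q)).reshape(-1,3)
for a in range(-75,75,15):
    m=(Q[:,0]*1000>a)&(Q[:,0]*1000<a+15)&(abs(Q[:,1])<.07)&(Q[:,2]<.28)&(Q[:,2]>.15); print(a,np.round(np.median(Q[m,2]),4) if m.any() else None)
"
```

```text
time_s: 43.9
ee_pos: [0.4283, 0.1227, 0.2663]
eef_rot: [[-0.095, -0.995, 0.002], [-0.995, 0.095, -0.001], [0.001, -0.002, -1.0]]
ft_force: [-9.0, -1.5, 20.5]
gripper_width: -0.001
grip_force: 10.2
time_s: 44.9
ee_pos: [0.4109, -0.0559, 0.3678]
eef_rot: [[-0.096, -0.995, -0.0], [-0.995, 0.096, 0.0], [-0.0, 0.0, -1.0]]
ft_force: [0.2, -0.2, 0.2]
gripper_width: -0.002
grip_force: 0.0
t 44.9 tcp [ 0.4109 -0.0559  0.3678] w -0.002 gf 0.0 F [ 0.2 -0.2  0.2] q [ 0.26 -0.03 -0.35 -0.   -1.25 -0.36]
[[-0.096, -0.995, -0.0], [-0.995, 0.096, 0.0], [-0.0, 0.0, -1.0]]
-75 0.176
-60 0.1947
-45 0.1945
-30 0.195
-15 0.195
0 0.195
15 0.195
30 0.1951
45 0.1953
60 0.1953
```

View pics/v10.png

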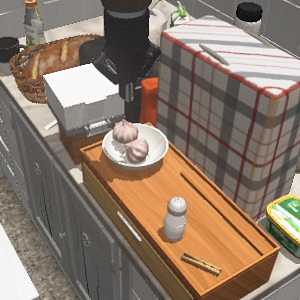

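The lid is shut and flat at 0.195 with the hand clear. Both bulbs are in the bowl, and the shaker, peg and spoon are untouched.

```bash
python3 -c "
from h import *
print(env.finish_job())"
```

```text
the job is handed in; nothing more can be done
None
```

Job handed in at about 45 s: both garlic bulbs are in the bowl, the three pots present are seated in cups 1, 2 and 3, the lid stays shut on its catch, and the shaker, peg and teaspoon were left alone.

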